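# Take the hanging basket off its spring-keeper hook and set it on the chopping board

## Robot

A 6-joint arm with a two-finger parallel gripper is mounted at the origin on a cart in front of the work surface, level with it; the furniture and walls round the work are solid. World frame = base frame: x ahead of the robot, y to its left, z up, the work surface at z = 0. Lengths are in m, angles in degrees, forces in N, time in s.
With the tool pointing down it reaches from about 0.375 to 0.925 m from the base axis. Payload 5.7 kg.
Tool frame: the origin (TCP) lies on the centre line of the jaws, within the pads' length; the fingertips stand 17 mm ahead of it and the grasp point (between the pads) lies 2 mm behind it; z points along the fingers, y is the line along which they close (so a half turn about z gives the same grasp; the last joint's range is limited). The gripper opens to 88 mm and grips with 3 to 60 N. Pads are 20 mm wide; open, the fingers measure 115 mm over their backs; the gripper's body (75 mm by 178 mm) begins 61 mm behind the grasp point.
Start: joints at [-75.751, 20.558, 86.54, -0, 72.909, -6.595], TCP at [0.213, -0.561, 0.24] pointing down, gripper open.
Joint ranges: [-170.27, 170.27], [-57.76, 135], [12.27, 136.19], [-55.21, 235.2], [11.17, 155.16], [-170.74, 170.74]. Speed limits (degrees/s): [136.94, 136.94, 180, 180, 180, 180].

## Interface

Orientations are given as [roll, pitch, yaw] about the fixed x, y, z axes, in that order (R = Rz(yaw) Ry(pitch) Rx(roll)).
In Python, from workcell import readout, read_camera, get_calibration, job, nets gives the robot as it stands.
- The arm moves only by the shell command python3 -m pendant 'ROWS' [FORCE]. ROWS is JSON, a list that holds one entry, the list of rows, each a list of 7 numbers: the turn, a rotation vector about the world's x, y, z in rad, then the shift along the world's x, y, z in m, then the gripper's target within -1 to 1 (fully open at 1, half-way at 0, shut at -1). In form: [[[wx, wy, wz, x, y, z, grip], ...]]. A call has 1 to 5 rows; each row shifts and turns the commanded pose from where the row before left it; what a row does not reach is not made up. A row lasts 1/10 s, in which the tool goes at most 50 mm and 8.59 degrees, less where a joint would pass 70% of its speed; a pose out of reach is approached as far as the arm can. A call with a gripper value outside its range is refused whole. The fingers move at their own pace and stop on an object; FORCE is the grip in N (left out, the last holds). Time passes only in rows, so rows that do not move let the fingers close. It gives the time, the measured TCP pose, the force, the opening and the grip force at its end, in the units of the state.
- readout.get_state(): the state, without advancing time (a new reading comes with each control period).
- read_camera(name): name is "side" or "top" or "wrist"; returns the picture (384x512x3 uint8, red, green, blue); there is no depth.
- get_calibration(name): a dict with "K" (3x3 intrinsics, pixels), "rvec" (rotation vector, rad) and "tvec" (3), from world to camera coordinates, as OpenCV has them. Camera axes: x right, y down, z forward; pixel columns grow to the right and rows downward; lengths in m; the calibration is good to about 2 mm. The wrist camera is an equidistant fisheye: a pixel r from the principal point sees the ray r / f radians off the axis. A picture is of the moment at which its call begins: read the wrist's pose just before it. get_calibration takes no time and is no camera call; for the wrist camera it gives the pose at the moment of the call.
- job.close_job(): hands the job in; it is judged then, once.
Trained networks look in the newest picture that a camera, given by its name, has taken for a name from the list of things; names that differ only in an ending like _2 or _b are one class to them, and where a whole thing is asked for, a point or a joint stands for the part that bears it (a point fixed in the world has none). Each returns a list of dicts, best first, with "conf" (0 to 1); they miss things now and then, are a little off and sometimes report something else, mostly with a low value. They report only what shows in the picture. A call takes as long as a camera call.
- nets.find_in(camera, name): "centre" ([x, y, z] in m, in world coordinates, good to about 4 mm: the middle of the surface that is visible of it).
- nets.trace(camera, name): "mask" (384x512 bool, what is visible of it).
The state is a dict: "clock": time; "q": joint angles; "qvel": joint speeds; "joint_efforts": joint torques, N m; "eef_pos": TCP position; "eef_rot": TCP orientation; "force": force on the tool from outside, world axes, zero at the start; "torque": the same for the moment, N m; "opening": finger opening in m; "finger_force": force on a finger pad.
Only numpy, scipy, OpenCV 4.12 (cv2) and the standard library are available. Lean on these libraries where they do the work, as an engineer would, in place of code of your own. Each camera call takes 0.05 s, during which the arm holds its last target. There are 200 camera calls.

## Task

Take the small metal basket off the deep upturned hook of its stand: lift it until its hanging bar has pushed the sprung keeper up far enough to be over the hook's tip, then draw it out to the front, without forcing the keeper or wrenching the hook. Set the basket down gently on the middle of the wooden chopping board that lies on the cold hob, upright and square with the board, and let go. Leave the other things, and the board, where they are.

Things in the scene. Friction and masses are not known exactly. Their poses are not given: they have to be found in the camera images.
- stand: Steel stand fixed to the worktop: dark foot 130 x 120 x 8 mm (x -35 to +95, y -60 to +60), round post 16 mm thick at x = +78, 172 mm tall, carrying a hook that opens to the front. Origin: on the worktop straight below the middle of the hook's seat; z up, -x is the front. The basket must never press on the stand, hook or keeper with more than 15 N.
- seat (a point): Seat middle, 132 mm above the stand's origin. Two rubber-mounted level pegs (y -17 and +17, tops near this height, giving 1.5 N/mm) carry the basket's bar. Between them (y -8 to +8) stands the upturned prong, 5 mm thick, 11 to 16 mm in front of this point; 11 mm behind it is the back plate. The bar lies between prong and plate, its axis near x = 0; it is out when 35 mm in front.
- prong (a point): Where the prong crosses seat height (stand x -13.5, z 132 mm), not its tip. The hook is clamped at another height each time: the tip is 16 to 44 mm above this point, which is NOT measured: find it by feeling the keeper. The hook's lowest part is 55 mm below its tip; the basket's rim passes under it when the bar is over the tip.
- keeper_foot (a point): Back plate at seat height (stand x 15, z 132 mm), below the keeper: a dark steel strip 3 mm thick, x -20 to +15, front end bent up to x -28. It goes with the hook; its underside rests 3 mm above the tip. It gives straight up, 1.5 N/mm, at most 18 mm. The 8 mm bar is level with the tip at 5 mm (7.5 N above the basket's weight); 8.5 to 10 N clears it; drawing out adds friction.
- basket: Loose open metal basket with a tall bail, 0.2 to 0.4 kg, hung by its bar, free to swing about it. Box 64 (x) x 120 (y) x 40 mm, walls 3 mm, round rim; 213 mm tall, 126 mm wide over the bail wires (6 mm thick, at x 0, y -60 and +60). Origin: centre of its underside, z up. As hung its axes agree with the stand's and its underside is 14 mm above the worktop.
- bar (a point): Middle of the basket's level hanging bar, on its axis, 122 mm above the basket's underside; the bar is 8 mm thick and runs along the basket's y from wire to wire.
- grip (a point): Centre of the basket's level black grip, 200 mm above its underside: a block 16 (x) x 76 (y) x 26 mm (z), to be pinched across its 16 mm from above. Axes as the basket's.
- board: Loose wooden chopping board, 150 (x) x 180 (y) x 15 mm, lying flat on the cold glass hob, whose surface is 5 mm above the worktop. Origin: centre of its underside; the basket's long side (y) goes along the board's long side (y), either way round.
- egg_timer: Bystander: round red and white kitchen timer, 61 mm across, 52 mm high, origin centre of the underside.
- match_box: Bystander: small box 54 x 36 x 15 mm lying flat, origin centre of the underside.
- salt_shaker: Bystander: glass shaker with a grey top, 44 mm across, 90 mm high, origin centre of the underside.
- spice_2: Bystander: spice jar with a red cap, 45 mm across, 106 mm high, origin centre of the underside.
- tea_light: Bystander: small candle in a metal cup, 38 mm across, 15 mm high, origin centre of the underside.

How it is judged:
By the outcome, as a careful person would: the job done as asked, in the order asked, and still so for the second after the job is handed in, with the robot touching nothing.
It also fails if it takes over 51 s, if anything falls off the work surface, if the arm or the gripper's body presses on something with over 40 N, if the wrist force passes 120 N, or if a joint passes its speed limit or range.

## Working session

There is one attempt and no reset: what is moved stays moved. The work goes in short steps, Python scripts to look and compute and a shell command to move; the robot and the scene stay as the last step left them, time stands still between calls to the robot, and variables do not carry over. Pictures are saved under pics/ and viewed, at most 10 in all, crops included, and the job is handed in when it is done.

```bash
mkdir -p pics; ls; python3 - <<'E'
from workcell import readout, read_camera, get_calibration, nets
import cv2,numpy as np
s=readout.get_state();print({k:np.round(v,3).tolist() for k,v in s.items()})
ims=[]
for c in("side","top"):
    im=read_camera(c);ims.append(im)
    for n in("stand","basket","grip","bar","seat","prong","keeper_foot","board","egg_timer","match_box","salt_shaker","spice_2","tea_light"):
        try:print(c,n,[(np.round(d["centre"],4).tolist(),round(d["conf"],2)) for d in nets.find_in(c,n)[:2]])
        except Exception as e:print(c,n,e)
cv2.imwrite("pics/a.png",cv2.resize(np.vstack(ims)[:,:,::-1],None,fx=.78,fy=.78))
E
```

```text
pics
{'clock': 0.0, 'q': [-75.751, 20.598, 86.598, -0.002, 72.908, -6.595], 'qvel': [0.008, 0.075, -0.067, 0.008, 0.021, -0.138], 'joint_efforts': [-0.004, -51.538, -27.074, 0.067, 0.035, -0.0], 'eef_pos': [0.213, -0.56, 0.239], 'eef_rot': [-179.896, -0.01, 20.845], 'force': [-0.545, 0.264, -0.407], 'torque': [0.063, -0.027, 0.015], 'finger_force': 0.0, 'opening': 0.088}
side stand [([0.5501, 0.1966, 0.0172], 0.64)]
side basket []
side grip []
side bar []
side seat []
side prong []
side keeper_foot []
side board [([0.553, 0.1997, 0.0177], 0.72)]
side egg_timer [([0.7367, 0.2804, 0.0346], 0.78)]
side match_box []
side salt_shaker [([0.7244, 0.1288, 0.0512], 0.53)]
side spice_2 []
side tea_light []
top stand [([0.57, -0.1538, 0.011], 0.7), ([0.5116, -0.1479, 0.056], 0.63)]
top basket [([0.5086, -0.1487, 0.0539], 0.94)]
top grip [([0.5089, -0.1483, 0.0543], 0.85)]
top bar [([0.5103, -0.145, 0.0543], 0.74), ([0.4034, -0.0691, 0.0079], 0.55)]
top seat [([0.5712, -0.1529, 0.0074], 0.92)]
top prong [([0.5741, -0.1559, 0.0057], 0.77), ([0.5056, -0.1474, 0.0561], 0.29)]
top keeper_foot [([0.5688, -0.1526, 0.0078], 0.94), ([0.7236, 0.1243, 0.0845], 0.51)]
top board [([0.5641, 0.1886, 0.0193], 0.84)]
top egg_timer [([0.7444, 0.2757, 0.0453], 0.57)]
top match_box [([0.5097, -0.149, 0.0534], 0.57), ([0.4037, -0.2577, 0.0167], 0.54)]
top salt_shaker [([0.7237, 0.1238, 0.0848], 0.81), ([0.5725, -0.1528, 0.008], 0.45)]
top spice_2 [([0.6992, -0.1954, 0.1086], 0.8)]
top tea_light [([0.4034, -0.0681, 0.0058], 0.56)]
```

View pics/a.png

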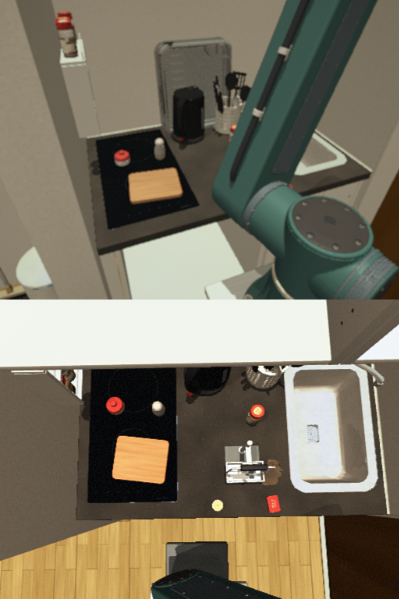

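```bash
python3 - <<'E'
from workcell import get_calibration
import cv2,numpy as np
for c in("side","top","wrist"):
    k=get_calibration(c);R=cv2.Rodrigues(np.array(k["rvec"],float))[0];print(c,k["K"],"pos",-R.T@np.array(k["tvec"]).ravel(),"\n",R.round(3))
E
```

```text
side [[368.17432307   0.         251.89025042]
 [  0.         368.17432307 188.20905879]
 [  0.           0.           1.        ]] pos [-0.23224446  0.3295117   0.72121155] 
 [[-0.348 -0.937  0.01 ]
 [-0.529  0.188 -0.828]
 [ 0.774 -0.293 -0.561]]
top [[421.12837817   0.         245.86697398]
 [  0.         421.12837817 187.52624142]
 [  0.           0.           1.        ]] pos [0.43678461 0.01175616 1.1400933 ] 
 [[-0.019 -1.    -0.005]
 [-0.988  0.02  -0.151]
 [ 0.151  0.002 -0.989]]
wrist [[297.31863964   0.         255.31019473]
 [  0.         297.31863964 188.70627151]
 [  0.           0.           1.        ]] pos [ 0.28434795 -0.53396307  0.38566356] 
 [[ 0.357 -0.934  0.   ]
 [-0.897 -0.343  0.28 ]
 [-0.261 -0.1   -0.96 ]]
```

The stand with the basket is at about (245,463) in the composite, the board at (140,460), and the arm hides the stand in the side view. I'll zoom in on the top view and look through the wrist camera.

```bash
python3 - <<'E'
from workcell import readout, read_camera, nets
import cv2,numpy as np
t=read_camera("top");w=read_camera("wrist")
for n in("stand","basket","grip","bar"):
    print(n,[(np.round(d["centre"],4).tolist(),round(d["conf"],2)) for d in nets.find_in("wrist",n)[:2]])
a=cv2.resize(t[160:280,270:380],(550,600),interpolation=cv2.INTER_CUBIC)
b=cv2.resize(t[160:260,130:240],(250,227),interpolation=cv2.INTER_CUBIC)
c=cv2.resize(w,(250,188));col=np.zeros((600,250,3),np.uint8);col[:227]=b;col[300:488]=c
cv2.imwrite("pics/b.png",np.hstack([a,col])[:,:,::-1])
E
```

```text
stand []
basket []
grip []
bar []
```

View pics/b.png

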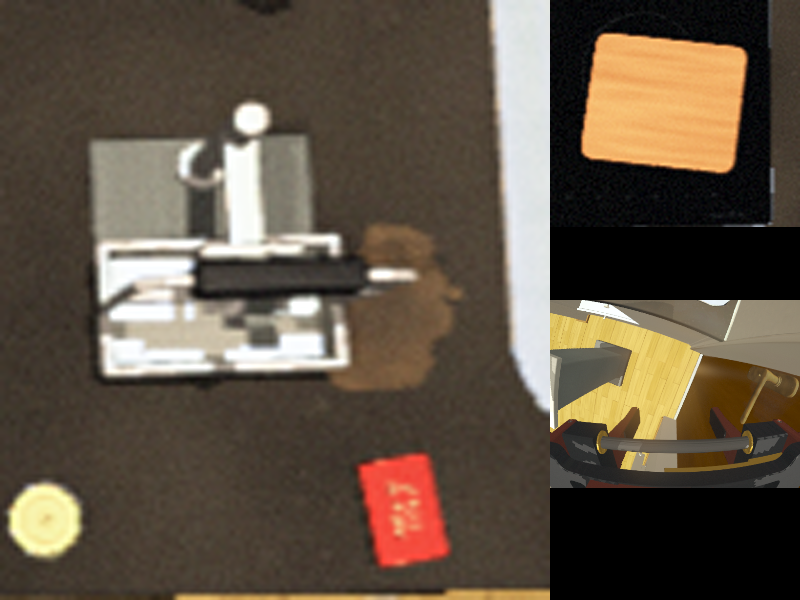

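```bash
cat > fit.py <<'E'
from workcell import get_calibration
import cv2,numpy as np
from scipy.optimize import least_squares
def proj(c,P):
    k=get_calibration(c);return cv2.projectPoints(np.array(P,float),np.array(k["rvec"],float),np.array(k["tvec"],float),np.array(k["K"]),None)[0][:,0]
def tf(p,L):
    c,s=np.cos(p[2]),np.sin(p[2]);L=np.array(L,float);return np.c_[p[0]+c*L[:,0]-s*L[:,1],p[1]+s*L[:,0]+c*L[:,1],L[:,2]]
def fit(L,px,p0):
    r=least_squares(lambda p:(proj("top",tf(p,L))-px).ravel(),p0,loss="soft_l1");return r.x,r.fun.reshape(-1,2)
E
python3 - <<'E'
from fit import *
L=np.array([[95,60,8],[95,-60,8],[78,0,172],[-32,60,54],[-32,-60,54],[32,-60,54],[32,60,54],[0,0,227]])/1e3
px=np.array([[90,140],[308,135],[250,117],[100,378],[347,366],[340,238],[98,243],[282,275]])/5+[270,160]-.4
x,r=fit(L,px,[.5,-.15,0]);print(x,np.degrees(x[2]));print(r.round(1))
b=np.array([[75,90,20],[75,-90,20],[-75,-90,20],[-75,90,20]])/1e3
px=(np.array([[596,33],[748,46],[734,173],[582,157]])-[550,0])/2.27+[130,160]-.3
x,r=fit(b,px,[.56,.19,0]);print(x,np.degrees(x[2]));print(r.round(1))
E
```

```text
[ 0.51275687 -0.15880001  0.00800924] 0.4588958951955096
[[-0.3 -0.1]
 [ 0.2 -0.3]
 [ 0.2  0.4]
 [ 1.4 -1.5]
 [-1.2 -0.3]
 [-1.3  0.4]
 [ 0.7  0.7]
 [ 0.   0.2]]
[ 0.56522672  0.19060196 -0.11163547] -6.396241038560535
[[ 0.6 -0.2]
 [-0.2  0. ]
 [ 0.1 -0.3]
 [-0.4  0.5]]
```

```bash
R='x'
python3 -m pendant '[[[0,0,0.081,0.02,0.0267,0.006,1],[0,0,0.081,0.02,0.0267,0.006,1],[0,0,0.081,0.02,0.0267,0.006,1],[0,0,0.081,0.02,0.0267,0.006,1],[0,0,0.081,0.02,0.0267,0.006,1]]]'
python3 -m pendant '[[[0,0,0.081,0.02,0.0267,0.006,1],[0,0,0.081,0.02,0.0267,0.006,1],[0,0,0.081,0.02,0.0267,0.006,1],[0,0,0.081,0.02,0.0267,0.006,1],[0,0,0.081,0.02,0.0267,0.006,1]]]'
python3 -m pendant '[[[0,0,0.081,0.02,0.0267,0.006,1],[0,0,0.081,0.02,0.0267,0.006,1],[0,0,0.081,0.02,0.0267,0.006,1],[0,0,0.081,0.02,0.0267,0.006,1],[0,0,0.081,0.02,0.0267,0.006,1]]]'
python3 -m pendant '[[[0,0,0,0,0,0,1],[0,0,0,0,0,0,1]]]'
python3 - <<'E'
from workcell import readout, read_camera, nets, get_calibration
import cv2,numpy as np
w=read_camera("wrist")
for n in("basket","grip","bar","keeper_foot","seat"):
    print(n,[(np.round(d["centre"],4).tolist(),round(d["conf"],2)) for d in nets.find_in("wrist",n)[:2]])
k=get_calibration("wrist")
P=np.array([[.513,-.159,.227],[.521,-.197,.227],[.505,-.197,.227],[.505,-.121,.227],[.521,-.121,.227]])
px=cv2.fisheye.projectPoints(P[:,None],np.array(k["rvec"],float),np.array(k["tvec"],float),np.array(k["K"]),np.zeros(4))[0][:,0];print(px.round(0).tolist())
cv2.imwrite("pics/c.png",cv2.resize(w,(800,600))[:,:,::-1])
E
```

```text
clock: 2.2
eef_pos: [0.3141, -0.4261, 0.27]
eef_rot: [180.0, -0.0, 44.2]
force: [0.3, 0.7, 0.4]
opening: 0.0883
finger_force: 0.0
clock: 2.7
eef_pos: [0.4142, -0.2925, 0.3]
eef_rot: [180.0, 0.0, 67.4]
force: [0.9, -0.2, -0.0]
opening: 0.0878
finger_force: 0.0
clock: 3.2
eef_pos: [0.5142, -0.159, 0.33]
eef_rot: [180.0, 0.0, 90.7]
force: [0.9, -0.2, 1.0]
opening: 0.0878
finger_force: 0.0
clock: 3.4
eef_pos: [0.5136, -0.1599, 0.3296]
eef_rot: [-180.0, 0.0, 90.5]
force: [-0.8, -0.3, 0.0]
opening: 0.0879
finger_force: 0.0
basket [([0.5146, -0.145, 0.0581], 0.71)]
grip [([0.5106, -0.1439, 0.0537], 0.86)]
bar [([0.5129, -0.1446, 0.0582], 0.91)]
keeper_foot [([0.5715, -0.1528, 0.0131], 0.82)]
seat [([0.5667, -0.1537, 0.0104], 0.65), ([0.5132, -0.144, 0.0558], 0.25)]
[[256.0, 191.0], [265.0, 230.0], [247.0, 230.0], [247.0, 147.0], [266.0, 147.0]]
```

View pics/c.png

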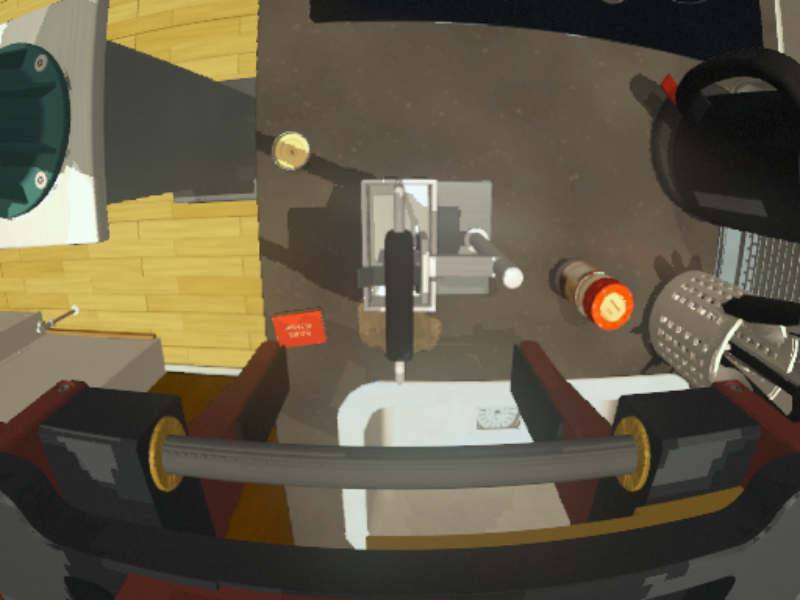

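The grip sits at (385–412, 228–360) in the picture, exactly where predicted. I'll descend and grip it.

```bash
python3 -m pendant '[[[0,0,0,0,0,-0.025,1],[0,0,0,0,0,-0.025,1],[0,0,0,0,0,-0.025,1],[0,0,0,0,0,-0.02,1],[0,0,0,0,0,-0.012,1]]]' 25
python3 -m pendant '[[[0,0,0,0,0,-0.006,1],[0,0,0,0,0,0,-0.2],[0,0,0,0,0,0,-0.4],[0,0,0,0,0,0,-0.5],[0,0,0,0,0,0,-0.55]]]' 25
python3 -m pendant '[[[0,0,0,0,0,0,-0.6],[0,0,0,0,0,0,-0.65],[0,0,0,0,0,0,-0.8],[0,0,0,0,0,0,-1],[0,0,0,0,0,0,-1]]]' 25
python3 -m pendant '[[[0,0,0,0,0,0,-1],[0,0,0,0,0,0,-1],[0,0,0,0,0,0,-1]]]' 30
```

```text
clock: 4.2
eef_pos: [0.5123, -0.1604, 0.221]
eef_rot: [-179.9, -0.1, 90.4]
force: [-1.0, -0.4, 0.0]
opening: 0.0877
finger_force: 0.0
clock: 4.7
eef_pos: [0.514, -0.1604, 0.2174]
eef_rot: [179.9, 0.0, 90.5]
force: [0.6, -0.4, 0.2]
opening: 0.0594
finger_force: 0.0
clock: 5.2
eef_pos: [0.5135, -0.1602, 0.2166]
eef_rot: [-180.0, -0.0, 90.5]
force: [-0.1, 0.9, 0.6]
opening: 0.0192
finger_force: 0.0
clock: 5.5
eef_pos: [0.5135, -0.1602, 0.2166]
eef_rot: [-180.0, -0.0, 90.5]
force: [0.7, 0.5, -0.4]
opening: 0.016
finger_force: 30.0
```

```bash
python3 -m pendant '[[[0,0,0,0,0,0.002,-1],[0,0,0,0,0,0.002,-1],[0,0,0,0,0,0,-1]]]' 40
python3 -m pendant '[[[0,0,0,0,0,0.002,-1],[0,0,0,0,0,0.002,-1],[0,0,0,0,0,0,-1]]]'
python3 -m pendant '[[[0,0,0,0,0,0.001,-1],[0,0,0,0,0,0,-1]]]'
python3 -m pendant '[[[0,0,0,0,0,0.001,-1],[0,0,0,0,0,0,-1]]]'
```

```text
clock: 5.8
eef_pos: [0.5132, -0.1601, 0.2205]
eef_rot: [-180.0, -0.0, 90.5]
force: [-0.5, -0.1, -3.6]
opening: 0.0157
finger_force: 40.0
clock: 6.1
eef_pos: [0.5136, -0.1603, 0.2249]
eef_rot: [180.0, 0.0, 90.5]
force: [0.5, 0.1, -4.0]
opening: 0.0155
finger_force: 40.0
clock: 6.3
eef_pos: [0.5135, -0.1602, 0.2257]
eef_rot: [-180.0, 0.0, 90.5]
force: [0.2, 0.9, -4.0]
opening: 0.0154
finger_force: 40.0
clock: 6.5
eef_pos: [0.5135, -0.1602, 0.2267]
eef_rot: [180.0, 0.0, 90.5]
force: [1.1, 0.2, -3.9]
opening: 0.0159
finger_force: 40.0
```

```bash
for i in 1; do
python3 -m pendant '[[[0,0,0,0,0,0.001,-1],[0,0,0,0,0,0.001,-1],[0,0,0,0,0,0,-1]]]'
python3 -m pendant '[[[0,0,0,0,0,0.001,-1],[0,0,0,0,0,0.001,-1],[0,0,0,0,0,0,-1]]]'
python3 -m pendant '[[[0,0,0,0,0,0.001,-1],[0,0,0,0,0,0.001,-1],[0,0,0,0,0,0,-1]]]'
done | grep -E "force:|pos"
```

```text
eef_pos: [0.5136, -0.1603, 0.2288]
force: [0.4, 0.0, -3.6]
finger_force: 40.0
eef_pos: [0.5136, -0.1603, 0.2308]
force: [1.3, -0.0, -2.6]
finger_force: 40.0
eef_pos: [0.5136, -0.1602, 0.2328]
force: [-0.4, -0.4, -3.6]
finger_force: 40.0
```

```bash
for i in 1; do
python3 -m pendant '[[[0,0,0,0,0,0.001,-1],[0,0,0,0,0,0.001,-1],[0,0,0,0,0,0,-1]]]'
python3 -m pendant '[[[0,0,0,0,0,0.001,-1],[0,0,0,0,0,0.001,-1],[0,0,0,0,0,0,-1]]]'
python3 -m pendant '[[[0,0,0,0,0,0.001,-1],[0,0,0,0,0,0.001,-1],[0,0,0,0,0,0,-1]]]'
done | grep -E "force:|pos"
```

```text
eef_pos: [0.5136, -0.1603, 0.2348]
force: [-0.2, 0.3, -2.6]
finger_force: 40.0
eef_pos: [0.5136, -0.1603, 0.2368]
force: [-0.7, 0.5, -3.1]
finger_force: 40.0
eef_pos: [0.5136, -0.1602, 0.2388]
force: [-0.4, 0.6, -3.3]
finger_force: 40.0
```

```bash
for i in 1; do
python3 -m pendant '[[[0,0,0,0,0,0.001,-1],[0,0,0,0,0,0.001,-1],[0,0,0,0,0,0,-1]]]'
python3 -m pendant '[[[0,0,0,0,0,0.001,-1],[0,0,0,0,0,0.001,-1],[0,0,0,0,0,0,-1]]]'
python3 -m pendant '[[[0,0,0,0,0,0.001,-1],[0,0,0,0,0,0.001,-1],[0,0,0,0,0,0,-1]]]'
done | grep -E "force:|pos"
```

```text
eef_pos: [0.5134, -0.1602, 0.2406]
force: [0.4, 0.4, -4.8]
finger_force: 40.0
eef_pos: [0.5133, -0.1601, 0.2424]
force: [1.2, 0.1, -7.7]
finger_force: 40.0
eef_pos: [0.5133, -0.1601, 0.2444]
force: [0.9, -0.0, -9.3]
finger_force: 40.0
```

```bash
for i in 1; do
python3 -m pendant '[[[0,0,0,0,0,0.001,-1],[0,0,0,0,0,0,-1]]]'
python3 -m pendant '[[[0,0,0,0,0,0.001,-1],[0,0,0,0,0,0,-1]]]'
python3 -m pendant '[[[0,0,0,0,0,0,-1]]]'
python3 -m pendant '[[[0,0,0,0,0,0,-1]]]'
python3 -m pendant '[[[0,0,0,0,0,0,-1]]]'
python3 -m pendant '[[[0,0,0,0,0,0,-1]]]'
done | grep -E " force:|^force|pos|rot"
```

```text
eef_pos: [0.5133, -0.1601, 0.2454]
eef_rot: [-180.0, -0.0, 90.5]
force: [1.8, -0.6, -11.7]
eef_pos: [0.5133, -0.1601, 0.2464]
eef_rot: [-180.0, -0.0, 90.5]
force: [0.8, -0.9, -13.8]
eef_pos: [0.5133, -0.1601, 0.2464]
eef_rot: [-180.0, -0.0, 90.5]
force: [0.2, -0.4, -12.7]
eef_pos: [0.5133, -0.1601, 0.2464]
eef_rot: [-180.0, -0.0, 90.5]
force: [0.7, 0.0, -13.3]
eef_pos: [0.5133, -0.1601, 0.2464]
eef_rot: [-180.0, -0.0, 90.5]
force: [1.6, 0.2, -12.8]
eef_pos: [0.5133, -0.1601, 0.2465]
eef_rot: [-180.0, -0.0, 90.5]
force: [0.7, -0.6, -13.8]
```

About 9.8 N on the keeper, which is enough to clear the tip. I'll draw it out to the front and watch the force.

```bash
for i in 1; do
python3 -m pendant '[[[0,0,0,-0.002,0,0,-1],[0,0,0,-0.002,0,0,-1]]]'
python3 -m pendant '[[[0,0,0,-0.002,0,0,-1],[0,0,0,-0.002,0,0,-1]]]'
done | grep -E "^force|pos|rot"
```

```text
eef_pos: [0.5118, -0.1603, 0.2473]
eef_rot: [179.7, 0.0, 90.4]
force: [8.2, 0.2, -14.4]
eef_pos: [0.5086, -0.1605, 0.2476]
eef_rot: [179.6, 0.0, 90.4]
force: [8.2, 0.8, -14.9]
```

```bash
for i in 1; do
python3 -m pendant '[[[0,0,0,0,0,0,-1]]]'
python3 -m pendant '[[[0,0,0,0,0,0,-1]]]'
python3 -m pendant '[[[0,0,0,0,0,0,-1]]]'
done | grep -E "^force|pos|rot"
python3 -c "
from workcell import readout
print(readout.get_state())"
```

```text
eef_pos: [0.5081, -0.1605, 0.2475]
eef_rot: [179.7, 0.0, 90.4]
force: [7.6, 0.3, -15.9]
eef_pos: [0.5081, -0.1605, 0.2475]
eef_rot: [179.7, 0.0, 90.4]
force: [7.2, -1.0, -14.8]
eef_pos: [0.5081, -0.1605, 0.2475]
eef_rot: [179.7, 0.0, 90.4]
force: [8.0, -1.0, -14.8]
{'clock': 10.7, 'q': array([-25.03503888,  14.43014905,  94.45243113,   0.10822315,
        70.79489744, -25.50949979]), 'qvel': array([-0.04690669, -0.02841974, -0.07353723, -0.08427137, -0.04246918,
       -0.09524703]), 'joint_efforts': array([-1.25067271e+00, -5.11761296e+01, -2.77659005e+01, -1.25819732e+00,
        2.80867159e+00, -6.77062722e-03]), 'eef_pos': array([ 0.50808919, -0.16054255,  0.24749579]), 'eef_rot': array([1.79664848e+02, 4.64668427e-02, 9.04390126e+01]), 'force': array([  7.99940442,  -1.017799  , -14.84186331]), 'torque': array([ 0.00832478, -1.85069528,  0.07683502]), 'finger_force': 39.99102294445038, 'opening': 0.015773081866540292}
```

```bash
for i in 1; do
python3 -m pendant '[[[0,0,0,0,0,-0.0012,-1],[0,0,0,0,0,0,-1]]]' 55
python3 -m pendant '[[[0,0,0,-0.0015,0,0,-1],[0,0,0,-0.0015,0,0,-1],[0,0,0,0,0,0,-1]]]'
done | grep -E "^force|pos|rot"
```

```text
eef_pos: [0.5079, -0.1605, 0.2463]
eef_rot: [179.7, 0.0, 90.4]
force: [6.5, 0.5, -13.6]
eef_pos: [0.5049, -0.1606, 0.2465]
eef_rot: [179.7, 0.1, 90.4]
force: [6.0, -0.1, -14.1]
```

```bash
for i in 1; do
python3 -m pendant '[[[0,0,0,-0.0015,0,0,-1],[0,0,0,-0.0015,0,0,-1],[0,0,0,0,0,0,-1]]]'
python3 -m pendant '[[[0,0,0,-0.0015,0,0,-1],[0,0,0,-0.0015,0,0,-1],[0,0,0,0,0,0,-1]]]'
done | grep -E "^force|pos|rot"
```

```text
eef_pos: [0.5019, -0.1607, 0.2465]
eef_rot: [179.7, 0.1, 90.4]
force: [6.6, -0.3, -14.0]
eef_pos: [0.4989, -0.1607, 0.2465]
eef_rot: [179.7, 0.1, 90.4]
force: [5.4, -0.1, -13.3]
```

```bash
for i in 1; do
python3 -m pendant '[[[0,0,0,-0.0015,0,0,-1],[0,0,0,-0.0015,0,0,-1],[0,0,0,-0.0015,0,0,-1],[0,0,0,0,0,0,-1]]]'
python3 -m pendant '[[[0,0,0,-0.0015,0,0,-1],[0,0,0,-0.0015,0,0,-1],[0,0,0,-0.0015,0,0,-1],[0,0,0,0,0,0,-1]]]'
python3 -m pendant '[[[0,0,0,-0.0015,0,0,-1],[0,0,0,-0.0015,0,0,-1],[0,0,0,-0.0015,0,0,-1],[0,0,0,0,0,0,-1]]]'
done | grep -E "^force|pos|rot"
```

```text
eef_pos: [0.4944, -0.1607, 0.2465]
eef_rot: [179.7, 0.1, 90.4]
force: [5.9, 0.9, -13.2]
eef_pos: [0.4867, -0.1602, 0.2459]
eef_rot: [-179.9, 0.0, 90.5]
force: [-0.8, 0.1, -5.1]
eef_pos: [0.483, -0.1603, 0.2458]
eef_rot: [180.0, 0.0, 90.5]
force: [1.6, 0.4, -4.6]
```

It's free. I'll clear the stand and carry the basket over the board.

```bash
for i in 1; do
python3 -m pendant '[[[0,0,0,-0.006,0,0,-1],[0,0,0,-0.01,0,0,-1],[0,0,0,-0.012,0,0,-1],[0,0,0,-0.012,0,0.004,-1],[0,0,0,-0.008,0,0.006,-1]]]'
python3 -m pendant '[[[0,0,0,0,0.01,0.005,-1],[0,0,0,0,0.02,0.005,-1],[0,0,-0.01,0.005,0.025,0,-1],[0,0,-0.01,0.008,0.025,0,-1],[0,0,-0.01,0.01,0.025,0,-1]]]'
python3 -m pendant '[[[0,0,-0.01,0.01,0.025,0,-1],[0,0,-0.01,0.01,0.025,0,-1],[0,0,-0.01,0.01,0.025,0,-1],[0,0,-0.01,0.01,0.025,0,-1],[0,0,-0.01,0.01,0.025,0,-1]]]'
python3 -m pendant '[[[0,0,-0.01,0.01,0.025,0,-1],[0,0,-0.01,0.01,0.025,0,-1],[0,0,-0.01,0.01,0.025,0,-1],[0,0,-0.01,0.01,0.025,0,-1],[0,0,0,0.009,0.018,0,-1]]]'
python3 -m pendant '[[[0,0,0,0.008,0.012,-0.005,-1],[0,0,0,0.006,0.005,-0.005,-1],[0,0,0,0,0,-0.005,-1],[0,0,0,0,0,0,-1],[0,0,0,0,0,0,-1]]]'
done | grep -E "^force|pos|rot|clock"
python3 - <<'E'
from workcell import read_camera, nets
import cv2,numpy as np
t=read_camera("top");s=read_camera("side");w=read_camera("wrist")
for c in("side","top","wrist"):
  for n in("board","basket"):
    print(c,n,[(np.round(d["centre"],4).tolist(),round(d["conf"],2)) for d in nets.find_in(c,n)[:2]])
a=cv2.resize(w[40:340,100:430],(440,400));b=cv2.resize(s[170:300,130:250],(369,400),interpolation=cv2.INTER_CUBIC)[:,:360]
cv2.imwrite("pics/d.png",np.hstack([a,b])[:,:,::-1])
E
```

```text
clock: 13.5
eef_pos: [0.4329, -0.1598, 0.2554]
eef_rot: [-179.9, -0.0, 90.4]
force: [0.5, -0.1, -3.2]
clock: 14.0
eef_pos: [0.4583, -0.0537, 0.2662]
eef_rot: [179.9, -0.0, 88.7]
force: [-0.2, -0.5, -3.8]
clock: 14.5
eef_pos: [0.5085, 0.0717, 0.2661]
eef_rot: [179.9, -0.0, 85.9]
force: [0.6, -0.2, -4.3]
clock: 15.0
eef_pos: [0.5574, 0.1904, 0.266]
eef_rot: [180.0, -0.1, 83.6]
force: [-0.4, -0.5, -3.7]
clock: 15.5
eef_pos: [0.5703, 0.2039, 0.25]
eef_rot: [-179.9, 0.0, 83.5]
force: [-0.0, -0.0, -3.7]
side board [([0.5255, 0.2288, 0.0146], 0.69)]
side basket [([0.5728, 0.2208, 0.0775], 0.85)]
top board [([0.5354, 0.1463, 0.0177], 0.85), ([0.5397, -0.1554, 0.011], 0.54)]
top basket [([0.564, 0.1778, 0.0509], 0.74), ([0.5378, -0.1511, 0.0057], 0.6)]
wrist board [([0.5407, 0.2153, 0.0204], 0.6), ([0.5716, 0.2198, 0.0888], 0.35)]
wrist basket [([0.5756, 0.2162, 0.0887], 0.76)]
```

View pics/d.png

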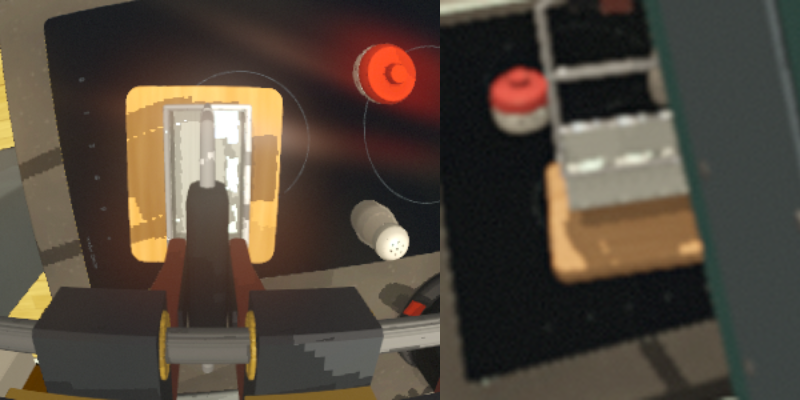

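The basket hangs over the board, slightly too far in +y (the rim is at (165–250, 105–240) and the board at (126–282, 87–263)). I'll correct and check the fit.

```bash
for i in 1; do
python3 -m pendant '[[[0,0,0,-0.002,-0.005,-0.004,-1],[0,0,0,-0.0025,-0.006,-0.004,-1],[0,0,0,-0.0008,-0.0037,-0.004,-1],[0,0,0,0,0,-0.002,-1],[0,0,0,0,0,0,-1]]]'
done
python3 - <<'E'
from workcell import read_camera, get_calibration,nets
import cv2,numpy as np
from fit import *
k=get_calibration("wrist");w=read_camera("wrist").copy()
t=read_camera("top").copy()
def fp(P):return cv2.fisheye.projectPoints(np.array(P,float)[:,None],np.array(k["rvec"],float),np.array(k["tvec"],float),np.array(k["K"]),np.zeros(4))[0][:,0]
B=tf([.5652,.1906,-.1116],np.array([[75,90,20],[75,-90,20],[-75,-90,20],[-75,90,20]])/1e3)
R=tf([.565,.190,-.1116],np.array([[32,60,73],[32,-60,73],[-32,-60,73],[-32,60,73]])/1e3)
big=cv2.resize(w,None,fx=2.4,fy=2.4);bt=cv2.resize(t,None,fx=3.5,fy=3.5)
for P,c in((B,(255,0,255)),(R,(0,255,0))):
    cv2.polylines(big,[(fp(P)*2.4+.7).astype(int)],1,c,1);cv2.polylines(bt,[(proj("top",P)*3.5+1.2).astype(int)],1,c,1)
x,y=fp(B).mean(0)*2.4;x,y=int(x),int(y)
u,v=(proj("top",B).mean(0)*3.5).astype(int)
cv2.imwrite("pics/e.png",np.hstack([big[max(0,y-230):max(0,y-230)+450,x-220:x+180],bt[v-225:v+225,u-200:u+200]])[:,:,::-1])
E
```

```text
clock: 16.45
eef_pos: [0.5654, 0.1898, 0.2359]
eef_rot: [-179.9, 0.0, 83.6]
force: [0.1, -0.6, -3.9]
opening: 0.0155
finger_force: 55.0
```

View pics/e.png

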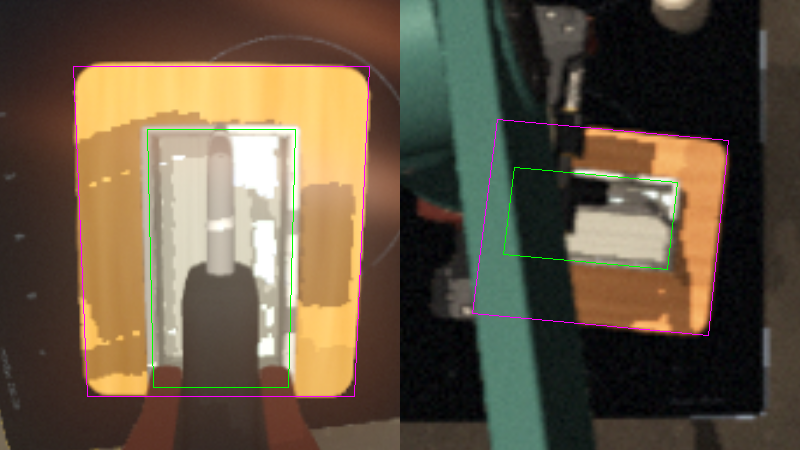

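Board and rim match the overlays in both views. I'll lower it gently.

```bash
for i in 1; do
python3 -m pendant '[[[0,0,0,0,0,-0.003,-1],[0,0,0,0,0,-0.003,-1],[0,0,0,0,0,-0.003,-1],[0,0,0,0,0,-0.0015,-1],[0,0,0,0,0,0,-1]]]'
python3 -m pendant '[[[0,0,0,0,0,-0.0005,-1],[0,0,0,0,0,-0.0005,-1],[0,0,0,0,0,0,-1]]]'
python3 -m pendant '[[[0,0,0,0,0,-0.0005,-1],[0,0,0,0,0,-0.0005,-1],[0,0,0,0,0,0,-1]]]'
done | grep -E "^force|pos|rot|clock"
```

```text
clock: 17.05
eef_pos: [0.5654, 0.1901, 0.2255]
eef_rot: [-180.0, 0.0, 83.6]
force: [-0.2, 1.0, -4.2]
clock: 17.35
eef_pos: [0.5657, 0.1901, 0.225]
eef_rot: [-180.0, -0.0, 83.6]
force: [-0.4, -0.1, -4.0]
clock: 17.65
eef_pos: [0.5656, 0.1901, 0.2239]
eef_rot: [-180.0, 0.0, 83.6]
force: [-0.8, 0.2, -3.3]
```

```bash
for i in 1; do
python3 -m pendant '[[[0,0,0,0,0,-0.0003,-1],[0,0,0,0,0,-0.0003,-1],[0,0,0,0,0,0,-1]]]'
python3 -m pendant '[[[0,0,0,0,0,-0.0003,-1],[0,0,0,0,0,-0.0003,-1],[0,0,0,0,0,0,-1]]]'
python3 -m pendant '[[[0,0,0,0,0,-0.0003,-1],[0,0,0,0,0,0,-1]]]'
done | grep -E "^force|pos|rot|clock"
```

```text
clock: 17.95
eef_pos: [0.5658, 0.1901, 0.2236]
eef_rot: [180.0, -0.0, 83.6]
force: [-1.1, -0.4, -1.2]
clock: 18.25
eef_pos: [0.5658, 0.1901, 0.2236]
eef_rot: [180.0, -0.0, 83.6]
force: [-2.2, -0.4, 5.4]
clock: 18.45
eef_pos: [0.5659, 0.1901, 0.2236]
eef_rot: [180.0, -0.0, 83.6]
force: [-3.0, -0.9, 5.7]
```

```bash
for i in 1; do
python3 -m pendant '[[[0,0,0,0,0,0.0007,-1],[0,0,0,0,0,0,-1]]]' 20
python3 -m pendant '[[[0,0,0,0,0,0,-0.6],[0,0,0,0,0,0,-0.5],[0,0,0,0,0,0,-0.4],[0,0,0,0,0,0,-0.3],[0,0,0,0,0,0,-0.2]]]' 
python3 -m pendant '[[[0,0,0,0,0,0,0],[0,0,0,0,0,0,0],[0,0,0,0,0,0.005,0],[0,0,0,0,0,0.015,0],[0,0,0,0,0,0.03,0]]]' 
python3 -m pendant '[[[0,0,0,0,0,0.03,0],[0,0,0,0,0,0.03,0],[0,0,0,-0.02,-0.03,0.02,0],[0,0,0,-0.02,-0.04,0,0],[0,0,0,-0.02,-0.04,0,0]]]' 
python3 -m pendant '[[[0,0,0,-0.02,-0.04,0,0],[0,0,0,-0.02,-0.04,0,0],[0,0,0,-0.02,-0.04,0,0],[0,0,0,0,-0.03,0,0],[0,0,0,0,0,0,0]]]' 
done | grep -E "^force|pos|opening|clock"
python3 - <<'E'
from workcell import read_camera, get_calibration,nets
from fit import *
t=read_camera("top").copy();s=read_camera("side").copy()
B=tf([.5652,.1906,-.1116],np.array([[75,90,20],[75,-90,20],[-75,-90,20],[-75,90,20]])/1e3)
R=tf([.5652,.1906,-.1116],np.array([[32,60,60],[32,-60,60],[-32,-60,60],[-32,60,60]])/1e3)
o=[]
for c,im,f in(("top",t,3.5),("side",s,3)):
    b=cv2.resize(im,None,fx=f,fy=f,interpolation=cv2.INTER_CUBIC)
    for P,k in((B,(255,0,255)),(R,(0,255,0))):cv2.polylines(b,[(proj(c,P)*f+1.2).astype(int)],1,k,1)
    u,v=(proj(c,R).mean(0)*f).astype(int);o.append(b[v-240:v+210,u-200:u+200])
cv2.imwrite("pics/f.png",np.hstack(o)[:,:,::-1])
E
```

```text
clock: 18.65
eef_pos: [0.5659, 0.1901, 0.2236]
force: [-2.6, -1.5, 3.3]
opening: 0.0159
clock: 19.15
eef_pos: [0.5657, 0.1901, 0.223]
force: [-0.3, 0.6, 0.4]
opening: 0.034
clock: 19.65
eef_pos: [0.5641, 0.1898, 0.2718]
force: [0.9, -0.2, 0.1]
opening: 0.0439
clock: 20.15
eef_pos: [0.5055, 0.0793, 0.3545]
force: [1.0, -0.2, 0.1]
opening: 0.044
clock: 20.65
eef_pos: [0.4454, -0.0729, 0.3538]
force: [0.5, 0.4, -0.2]
opening: 0.044
```

View pics/f.png

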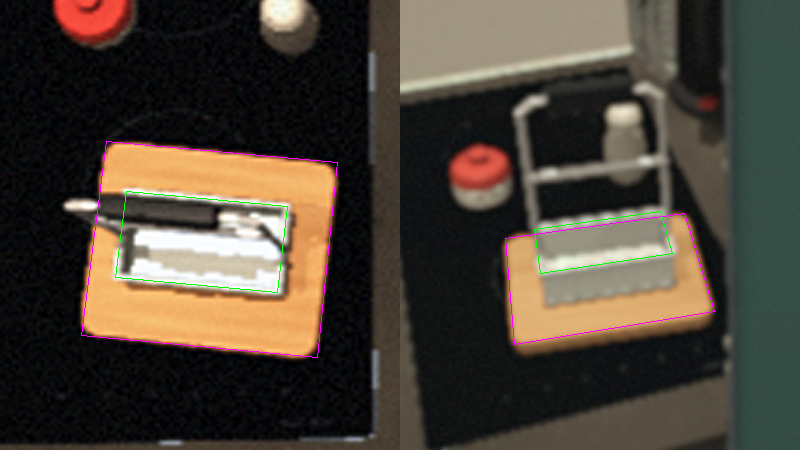

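The basket stands upright, centred and square on the board, which has not moved. I'll hand in.

```bash
python3 -c "
from workcell import job
print(job.close_job())"
```

```text
the job is handed in; nothing more can be done
None
```

The basket is off the hook and stands upright on the chopping board, within about 3 mm of centre and square with it; I released it and handed the job in at about 21 s, with an estimated peak force on the hook or keeper of 14 N.

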